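# Set out the slide mounting station

## Robot

A 7-joint arm with a two-finger parallel gripper is mounted at the origin on a cart in front of the work surface, level with it; the furniture and walls round the work are solid. World frame = base frame: x ahead of the robot, y to its left, z up, the work surface at z = 0. Lengths are in m, angles in rad, forces in N, time in s.
With the tool pointing down it reaches from about 0.4 to 0.85 m from the base axis. Payload 6.9 kg.
Tool frame: the origin (TCP) lies between the finger pads; the fingertips stand 19 mm ahead of it and the grasp point (between the pads) is the TCP; z points along the fingers, y is the line along which they close (so a half turn about z gives the same grasp; the last joint's range is limited). The gripper opens to 85 mm and grips with 20 to 120 N. Pads are 22 mm wide; open, the fingers measure 114 mm over their backs; the gripper's body (76 mm by 85 mm) begins 54 mm behind the grasp point. The pads swing forward as they close: fully open they stand 13 mm farther back than shut.
Start: joints at [1.442, 0.507, -0.238, 1.5, 0.126, 1.149, -0.155], TCP at [0.145, -0.608, 0.25] pointing down, gripper open.
Joint ranges: [-3.08, 3.08], [-0.24, 2.05], [-1.43, 1.35], [0, 2.5], [-1.52, 4.66], [0.17, 1.96], [-2.89, 2.89]. Speed limits (rad/s): [2.39, 2.39, 3.14, 3.14, 3.14, 3.14, 3.14].

## Interface

Orientations are given as a unit quaternion [x, y, z, w].
In Python, from cell import ctrl gives the robot as it stands.
- The arm moves only by the tool servo_tool, never from a script. Its argument "increments" is a list of rows, each a list of 7 numbers: the shift along the tool's x, y, z in units of 0.05 m (1.0 is 0.05 m), then the turn, a rotation vector about the tool's x, y, z in units of 0.15 rad (1.0 is 0.15 rad), then the opening, from 0 (shut) to 1 (fully open). A call has 1 to 10 rows; each row shifts and turns the commanded pose from where the row before left it, along the tool's axes as they then stand; what a row does not reach is not made up. A row lasts 1/10 s, in which the tool goes at most 50 mm and 8.59 degrees, less where a joint would pass 70% of its speed; a pose out of reach is approached as far as the arm can. A call with a number of a shift or a turn outside -1 to 1 is refused whole. A call with a gripper value outside its range is refused whole. The fingers move at their own pace and stop on an object; "newtons" is the grip in N (left out, the last holds). Time passes only in rows, so rows that do not move let the fingers close. It gives the time, the measured TCP pose, the force, the opening and the grip force at its end, in the units of the state.
- ctrl.observe(): the state, without advancing time (a new reading comes with each control period).
- ctrl.grab_frame(name): name is "scene" or "top" or "wrist"; returns a dict with "img" (480x640x3 uint8, red, green, blue), "mtx" (3x3 intrinsics, pixels), "k1" (the pictures are not rectified: a ray, as slopes to the right and down, at radius r is drawn at 1 + k1 r^2 times it, then the intrinsics apply), "view" (4x4, takes a point from world to camera coordinates). Camera axes: x right, y up, looking along -z (the intrinsics and any distortion apply to the point x, -y, -z); pixel columns grow to the right and rows downward; lengths in m; the calibration is good to about 2 mm. A picture is of the moment at which its call begins. There is no depth.
- ctrl.finish_job(): hands the job in; it is judged then, once.
Trained networks look in a picture, given as the dict that the camera call returned (one of the last four; its "shot" number tells which), for a name from the list of things; names that differ only in an ending like _2 or _b are one class to them, and where a whole thing is asked for, a point or a joint stands for the part that bears it (a point fixed in the world has none). Each returns a list of dicts, best first, with "conf" (0 to 1); they miss things now and then, are a little off and sometimes report something else, mostly with a low value. They report only what shows in the picture. A call takes as long as a camera call. They do not tell look-alikes from the thing itself.
- ctrl.masks_of(name, picture): "mask" (480x640 bool, what is visible of it) and "xy" ([column, row] in pixels, amid what is visible of it).
The state is a dict: "time_s": time; "qpos": joint angles; "qvel": joint speeds; "joint_torque": joint torques, N m; "ee_pos": TCP position; "ee_rot": TCP orientation; "contact_force": force on the tool from outside, world axes, zero at the start; "moment": the same for the moment, N m; "opening": opening from 0.0 (shut) to 1.0 (fully open); "grip_force": force on a finger pad.
Only numpy, scipy, OpenCV 4.12 (cv2) and the standard library are available. Lean on these libraries where they do the work, as an engineer would, in place of code of your own. Each camera call takes 0.05 s, during which the arm holds its last target. There are 200 camera calls.

## Task

Set out the mounting station. Stand the three bottles upright in the wells of the grey stand: the thick amber bottle in the end well nearer the long slide pack, the slim bottle with the pipette bulb in the end well farther from the pack, and the small white bottle between them. Lay the label roll flat on top of the slide pack, in the middle of the half nearer the stand, and the small carton flat in the middle of the other half, its long side along the pack; do not shift the forceps.

Things in the scene. Friction and masses are not known exactly. Their poses are not given: they have to be found in the camera images.
- stand: Fixed grey plastic bottle stand, a plate 84 (x) x 250 (y) x 16 mm with three round wells 54 mm wide in a row. Origin at the centre of its underside, z up. Wells centred at y = -80, 0, +80 mm (x = 0) in its frame; well floors 6 mm above the underside, so wells are 10 mm deep. Lies flat with its row about along the world y axis; its two ends are alike.
- pack: Fixed slide pack: a long flat carton 62 (x) x 160 (y) x 24 mm that lies beside the stand, on its left or its right, its long side about along the world y axis. It stays where it lies. Origin at the centre of its underside, z up; flat top at z = 24 mm; the middles of its two halves lie at y = -40 and +40 mm in its frame.
- amber: Loose thick amber bottle with a short black screw cap, standing: 42 mm diameter, body 76 mm high, 95 mm with cap, 85 g. Origin at the centre of its underside, z up.
- white: Loose small white bottle with a red cap, standing: 34 mm diameter, body straight to about 50 mm, 75 mm high with cap, 50 g. Origin at the centre of its underside, z up.
- pipette: Loose slim brown bottle with a black pipette bulb, standing: 33 mm diameter, body straight to about 60 mm, 102 mm high with the bulb, 70 g. Origin at the centre of its underside, z up.
- roll: Loose roll of white labels lying flat: 60 mm outer diameter, 28 mm high, hole through the middle, 90 g. Origin at the centre of its underside, z up. Can be taken across its outer diameter.
- carton: Loose small carton lying flat: 41 (x) x 64 (y) x 30 mm, 50 g, closed and rigid. Origin at the centre of its underside, z up; take it across its 41 mm width.
- forceps: Loose bystander: steel forceps 17 x 110 x 6 mm lying on the worktop behind the loose things. Origin at the centre of the underside, long axis y. To be left alone.
There are look-alikes about, which are no part of the job. Leave any red look-alike of the roll alone. What is shaped like the carton but pink is not meant.

How it is judged:
At the end, for the whole second after the job is handed in: Each bottle upright in its well (amber nearer the pack, white between, pipette farther), within 12 mm of its centre; roll on the near half of the pack, carton on the far half, flat, within 14 mm across and 15 mm along of its middle, carton within 0.2 rad; all released, at rest (((y of pack in the frame of stand above 0 m and (x of amber in the frame of stand between -0.012 and 0.012 m and y of amber in the frame of stand between 0.068 and 0.092 m and z of amber in the frame of stand between 0.002 and 0.0105 m) and (x of white in the frame of stand between -0.012 and 0.012 m and y of white in the frame of stand between -0.012 and 0.012 m and z of white in the frame of stand between 0.002 and 0.0105 m) and (x of pipette in the frame of stand between -0.012 and 0.012 m and y of pipette in the frame of stand between -0.092 and -0.068 m and z of pipette in the frame of stand between 0.002 and 0.0105 m) and (x of roll in the frame of pack between -0.014 and 0.014 m and y of roll in the frame of pack between -0.055 and -0.025 m and z of roll in the frame of pack between 0.02 and 0.029 m) and (x of carton in the frame of pack between -0.014 and 0.014 m and y of carton in the frame of pack between 0.025 and 0.055 m and z of carton in the frame of pack between 0.02 and 0.029 m)) or (y of pack in the frame of stand below 0 m and (x of amber in the frame of stand between -0.012 and 0.012 m and y of amber in the frame of stand between -0.092 and -0.068 m and z of amber in the frame of stand between 0.002 and 0.0105 m) and (x of white in the frame of stand between -0.012 and 0.012 m and y of white in the frame of stand between -0.012 and 0.012 m and z of white in the frame of stand between 0.002 and 0.0105 m) and (x of pipette in the frame of stand between -0.012 and 0.012 m and y of pipette in the frame of stand between 0.068 and 0.092 m and z of pipette in the frame of stand between 0.002 and 0.0105 m) and (x of roll in the frame of pack between -0.014 and 0.014 m and y of roll in the frame of pack between 0.025 and 0.055 m and z of roll in the frame of pack between 0.02 and 0.029 m) and (x of carton in the frame of pack between -0.014 and 0.014 m and y of carton in the frame of pack between -0.055 and -0.025 m and z of carton in the frame of pack between 0.02 and 0.029 m))) and linear speed of each of amber, white, pipette, roll, carton below 0.02 m/s and angle between each of amber, white, pipette, roll, carton's own z axis and vertical below 0.1 rad and contact force between the fingers and amber below 0.05 N and contact force between the fingers and white below 0.05 N and contact force between the fingers and pipette below 0.05 N and contact force between the fingers and roll below 0.05 N and contact force between the fingers and carton below 0.05 N and angle between the y axis of carton and the y axis of pack, either way round below 0.2 rad); the robot touches nothing.
It fails at once if the forceps are shifted by more than 25 mm (distance of forceps from where it was at the start of the episode above 0.025 m).
It also fails if it takes over 115 s, if anything falls off the work surface, if the arm or the gripper's body presses on something with over 40 N, if the wrist force passes 120 N, or if a joint passes its speed limit or range.

## Working session

There is one attempt and no reset: what is moved stays moved. The work goes in short steps, Python scripts to look and compute and a tool call to move; the robot and the scene stay as the last step left them, time stands still between calls to the robot, and variables do not carry over. Pictures are saved under pics/ and viewed, at most 15 in all, crops included, and the job is handed in when it is done.

Besides the shell and the picture viewer there is one more tool, called after "Request:" by a JSON object that holds its "op" and its "data", one argument or row to a line. servo_tool: Moves the arm, as the interface text tells. Shifts and turns lie within -1 to 1; 1 stands for 0.05 m of shift or 0.15 rad of turn. Its arguments: {"type":"object","properties":{"increments":{"type":"array","items":{"type":"array","items":{"type":"number"}}},"newtons":{"type":"number"}},"required":["increments"]}

```bash
mkdir -p pics; ls; cat > h.py <<'E'
import numpy as np, cv2
from cell import ctrl
def grab(n,save=None):
    f=ctrl.grab_frame(n)
    if save: cv2.imwrite(f'pics/{save}.png',f['img'][:,:,::-1])
    return f
def ray(f,uv):
    K=np.array(f['mtx']);k=f['k1'];V=np.array(f['view'])
    d=(np.array(uv,float)-[K[0,2],K[1,2]])/[K[0,0],K[1,1]]
    s=d.copy()
    for _ in range(30): s=d/(1+k*(s@s))
    R=V[:3,:3];o=-R.T@V[:3,3]
    return o,R.T@np.array([s[0],-s[1],-1.])
def at(f,uv,z):
    o,d=ray(f,uv);return o+d*(z-o[2])/d[2]
def proj(f,P):
    V=np.array(f['view']);K=np.array(f['mtx'])
    c=V[:3,:3]@np.array(P,float)+V[:3,3];s=np.array([c[0],-c[1]])/-c[2]
    s=s*(1+f['k1']*(s@s));return s*[K[0,0],K[1,1]]+[K[0,2],K[1,2]]
E
python3 - <<'E'
from h import *
s=ctrl.observe();print(s['ee_pos'],s['ee_rot'],s['time_s'],s['opening'])
for n in('scene','top'):
    f=grab(n,n);print(n,np.round(-np.array(f['view'])[:3,:3].T@np.array(f['view'])[:3,3],3),np.round(f['view'],2).tolist(),f['k1'],f['mtx'][0][0])
    for o in 'stand pack amber white pipette roll carton forceps'.split():
        print(o,[(round(d['conf'],2),np.round(d['xy']).tolist(),int(d['mask'].sum())) for d in ctrl.masks_of(o,f)[:4]])
E
```

```text
pics
[ 0.14521041 -0.60743155  0.24945039] [ 9.93116253e-01  1.17129663e-01 -1.21051622e-04 -8.57180096e-04] 0.0 0.998859661013981
scene [-0.064 -0.586  0.431] [[0.61, -0.79, -0.01, -0.42], [0.37, 0.27, 0.89, -0.2], [-0.7, -0.55, 0.46, -0.56], [0.0, 0.0, 0.0, 1.0]] -0.11592301338979805 493.528533601238
stand [(0.58, [187.0, 232.0], 3026)]
pack [(0.76, [334.0, 286.0], 3402)]
amber [(0.93, [471.0, 265.0], 1319)]
white [(0.74, [384.0, 243.0], 734)]
pipette [(0.71, [314.0, 217.0], 799)]
roll [(0.91, [466.0, 319.0], 1535), (0.81, [446.0, 252.0], 783)]
carton [(0.85, [368.0, 225.0], 487), (0.77, [404.0, 336.0], 1818)]
forceps [(0.5, [437.0, 228.0], 195)]
top [ 0.487 -0.112  1.058] [[-0.0, -1.0, -0.03, -0.08], [0.99, -0.0, 0.1, -0.59], [-0.1, -0.03, 0.99, -1.01], [0.0, 0.0, 0.0, 1.0]] -0.04387342929477003 451.5055374201363
stand [(0.96, [204.0, 306.0], 4084)]
pack [(0.6, [369.0, 305.0], 1838)]
amber [(0.66, [436.0, 240.0], 409), (0.6, [407.0, 219.0], 601)]
white [(0.61, [367.0, 242.0], 201)]
pipette [(0.58, [307.0, 244.0], 209)]
roll [(0.81, [457.0, 287.0], 538), (0.55, [410.0, 217.0], 541)]
carton [(0.82, [430.0, 324.0], 548), (0.79, [344.0, 216.0], 442)]
forceps [(0.57, [359.0, 178.0], 26)]
```

View pics/scene.png

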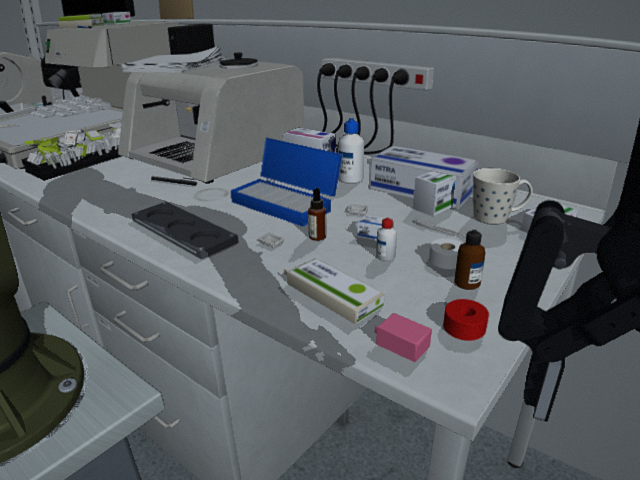

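View pics/top.png

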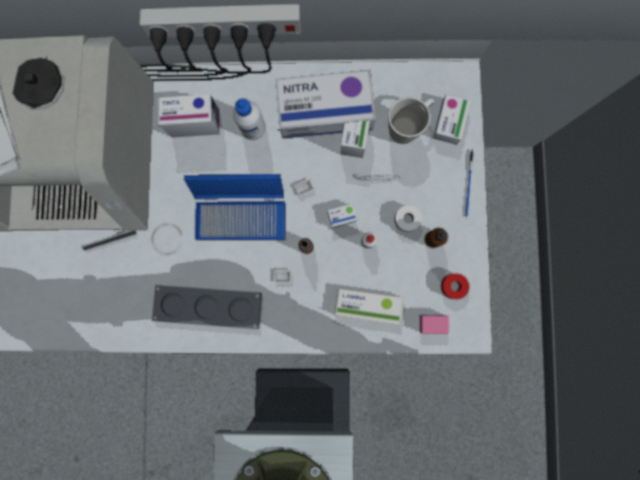

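The pack lies to the right of the stand, so amber goes in the right well (y −80) and pipette in the left. 

Candidates in the top picture:
- **Roll:** white (408,217) or red (456,286). I choose the white one.
- **Carton:** small white/blue (343,215), pink (434,324), or the larger boxes (355,135) and (452,118). I choose (343,215).
- **Bottles:** amber (436,237), pipette (306,245), white with red cap (369,240). The blue-capped one (246,115) is not meant.

One close crop will check these.

```bash
cat >> h.py <<'E'
from scipy.optimize import minimize
def cyl(r,h0,h1,n=24):
    a=np.linspace(0,2*np.pi,n,endpoint=False)
    return np.vstack([np.c_[r*np.cos(a),r*np.sin(a),0*a+h] for h in(h0,h1)])
def box(x,y,h): return np.array([[i*x/2,j*y/2,k] for i in(-1,1) for j in(-1,1) for k in(0,h)])
M={'stand':[box(.084,.25,.016)],'pack':[box(.062,.16,.024)],'carton':[box(.041,.064,.03)],'roll':[cyl(.03,0,.028)],
'amber':[cyl(.021,0,.066),cyl(.013,.07,.095)],'white':[cyl(.017,0,.05),cyl(.010,.055,.075)],'pipette':[cyl(.0165,0,.06),cyl(.008,.06,.102)]}
def sil(f,name,p):
    m=np.zeros((480,640),np.uint8);c,s=np.cos(p[2]),np.sin(p[2])
    for P in M[name]:
        W=P@np.array([[c,s,0],[-s,c,0],[0,0,1]])+[p[0],p[1],p[3] if len(p)>3 else 0]
        q=np.array([proj(f,w) for w in W])
        cv2.fillConvexPoly(m,cv2.convexHull((q*16).round().astype(np.int32)),1,shift=4)
    return m.astype(bool)
def fit(name,fm,p0,yaw=False):
    n=3 if yaw else 2
    def cost(v):
        p=[v[0]/100,v[1]/100,v[2]/10 if yaw else 0]
        t=0
        for f,m in fm:
            s=sil(f,name,p);t+=1-(s&m).sum()/max((s|m).sum(),1)
        return t
    v0=np.array([p0[0]*100,p0[1]*100,p0[2]*10 if len(p0)>2 else 0])[:n]
    best=None
    for d in(1.5,.6):
        S=np.vstack([v0]+[v0+d*np.eye(n)[i] for i in range(n)])
        r=minimize(cost,v0,method='Nelder-Mead',options=dict(initial_simplex=S,xatol=.01,fatol=.001));v0=r.x
    p=[v0[0]/100,v0[1]/100]+([v0[2]/10] if yaw else [])
    return np.round(p,4),round(r.fun,3)
E
cat > loc.py <<'E'
from h import *
T=grab('top');S=grab('scene')
near={'stand':(204,306),'pack':(369,305),'amber':(436,240),'white':(368,240),'pipette':(306,245),'roll':(409,217),'carton':(343,215)}
img=T['img'][:,:,::-1].copy()
crop=None;vis=img.copy()
big=cv2.resize(img[180:340,140:480],None,fx=2.3,fy=2.3,interpolation=cv2.INTER_CUBIC)
for o,uv in near.items():
    h={'stand':.016,'pack':.024}.get(o,.03);p0=at(T,uv,h)[:2]
    mt=[d['mask'] for d in ctrl.masks_of(o,T) if np.hypot(*(np.array(d['xy'])-uv))<14][:1]
    q=proj(S,[*p0,h])
    ms=[d['mask'] for d in ctrl.masks_of(o,S) if np.hypot(*(np.array(d['xy'])-q))<35][:1]
    yaw=o in('stand','pack','carton');P0=[*p0,0.] if yaw else p0
    out=[]
    for fm in ([(T,m) for m in mt],[(S,m) for m in ms],[(T,m) for m in mt]+[(S,m) for m in ms]):
        if fm: r=fit(o,fm,P0,yaw);out.append((r[0].tolist(),r[1]))
        else: out.append(None)
    print(o,*out)
    p=out[2][0]; p=p if yaw else p+[0]
    if yaw or 1:
        cs,_=cv2.findContours(sil(T,o,p).astype(np.uint8),0,1)
        for c in cs: cv2.polylines(big,[((c-[140,180]+.5)*2.3).astype(int)],True,(0,255,0),1)
cv2.imwrite('pics/crop1.png',big)
E
python3 loc.py
```

```text
stand ([0.4394, 0.1785, -0.075], np.float64(0.025)) ([0.444, 0.1838, -0.0664], np.float64(0.05)) ([0.4403, 0.1798, -0.0633], np.float64(0.113))
pack ([0.4403, -0.1955, -0.1429], np.float64(0.124)) ([0.4467, -0.1908, -0.1628], np.float64(0.064)) ([0.4434, -0.1919, -0.1387], np.float64(0.24))
amber ([0.5946, -0.3485], np.float64(0.151)) ([0.6009, -0.3491], np.float64(0.125)) ([0.5953, -0.35], np.float64(0.298))
white ([0.5885, -0.1977], np.float64(0.216)) ([0.5993, -0.1951], np.float64(0.167)) ([0.5921, -0.1985], np.float64(0.421))
pipette ([0.577, -0.0534], np.float64(0.086)) None ([0.577, -0.0534], np.float64(0.086))
roll None ([0.6486, -0.2876], np.float64(0.204)) ([0.6486, -0.2876], np.float64(0.204))
carton ([0.6489, -0.1352, 0.2718], np.float64(0.176)) ([0.6558, -0.1129, -0.0178], np.float64(0.411)) ([0.6494, -0.1357, 0.3035], np.float64(0.654))
```

View pics/crop1.png

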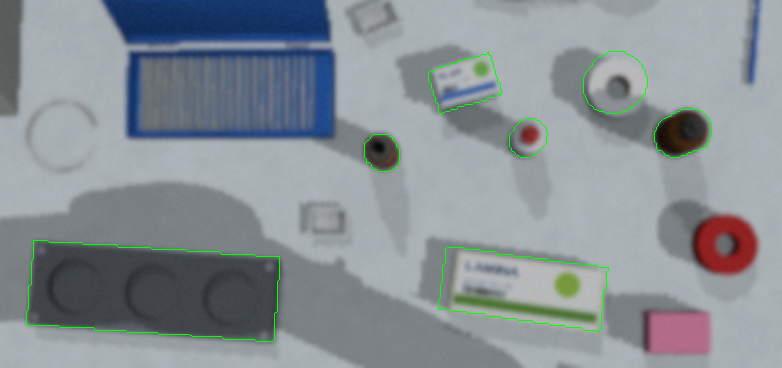

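Request:
{"op": "servo_tool", "data": {
  "increments": [
    [0, 0, 0, 0, 0, 0.78, 1],
    [0, 0, 0, 0, 0, 0.78, 1],
    [0.8, -0.55, 0, 0, 0, 0, 1],
    [0.8, -0.55, 0, 0, 0, 0, 1],
    [0.8, -0.55, 0, 0, 0, 0, 1],
    [0.8, -0.55, 0, 0, 0, 0, 1],
    [0.8, -0.55, 0, 0, 0, 0, 1],
    [0.8, -0.55, 0, 0, 0, 0, 1],
    [0.8, -0.55, 0, 0, 0, 0, 1],
    [0.8, -0.55, 0, 0, 0, 0, 1]
  ],
  "newtons": 30
}}

```text
time_s: 2.7
ee_pos: [0.4667, -0.3864, 0.2505]
ee_rot: [1.0, 0.0, 0.0, 0.0]
contact_force: [0.4, -0.5, -0.0]
opening: 0.998
grip_force: 0.0
```

```bash
cat > wl.py <<'E'
# wrist look: python3 wl.py picname obj:x:y ...
import sys
from h import *
F=grab('wrist',sys.argv[1]);V=np.array(F['view'])
print('t',ctrl.observe()['time_s'],'cam',np.round(-V[:3,:3].T@V[:3,3],3),'look',np.round(-V[2,:3],2))
big=F['img'][:,:,::-1].copy()
for a in sys.argv[2:]:
    o,x,y,*w=a.split(':');p0=[float(x),float(y)]+[float(i) for i in w]
    q=proj(F,[*p0[:2],.03]);L=ctrl.masks_of(o,F)
    L=[d for d in L if np.hypot(*(np.array(d['xy'])-q))<90]
    if not L: print(o,'none, expected at',q.round());continue
    m=L[0]['mask'];border=m[0].any()|m[-1].any()|m[:,0].any()|m[:,-1].any()
    p,c=fit(o,[(F,m)],p0,bool(w));print(o,L[0]['conf'],np.round(L[0]['xy']),p.tolist(),c,'cut' if border else '')
    cs,_=cv2.findContours(sil(F,o,list(p)+([] if w else [0])).astype(np.uint8),0,1);cv2.drawContours(big,cs,-1,(0,255,0),1)
cv2.imwrite(f'pics/{sys.argv[1]}.png',big)
E
python3 wl.py w1 amber:.5953:-.35 roll:.6486:-.2876 white:.592:-.1985 carton:.649:-.136:.29 pack:.443:-.193:-.14
```

```text
t 2.75 cam [ 0.551 -0.386  0.373] look [-0.33 -0.   -0.95]
amber 0.58 [280.  68.] [0.5944, -0.3518] 0.066 
roll 0.64 [218.  24.] [0.644, -0.2912] 0.097 cut
white 0.82 [119.  76.] [0.5912, -0.2008] 0.103 
carton 0.84 [58. 19.] [0.6522, -0.1421, 0.2674] 0.07 cut
pack 0.63 [147. 226.] [0.4429, -0.1945, -0.1444] 0.08
```

View pics/w1.png

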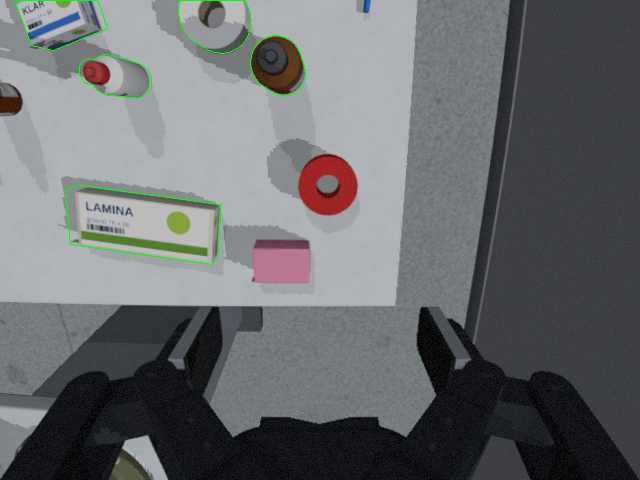

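Request:
{"op": "servo_tool", "data": {
  "increments": [
    [0.85, -0.24, 0, 0, 0, 0, 0.75],
    [0.85, -0.24, 0, 0, 0, 0, 0.75],
    [0.85, -0.23, 0, 0, 0, 0, 0.75],
    [0, 0, 1, 0, 0, 0, 0.75],
    [0, 0, 0.7, 0, 0, 0, 0.75],
    [0, 0, 0.5, 0, 0, 0, 0.75],
    [0, 0, 0, 0, 0, 0, 0.75]
  ]
}}

```text
time_s: 3.7
ee_pos: [0.5891, -0.353, 0.1361]
ee_rot: [1.0, -0.001, -0.004, -0.001]
contact_force: [-0.4, -0.8, -1.9]
opening: 0.751
grip_force: 0.0
```

Request:
{"op": "servo_tool", "data": {
  "increments": [
    [0.1, -0.04, 0.6, 0, 0, 0, 0.75],
    [0, 0, 0.6, 0, 0, 0, 0.75],
    [0, 0, 0.5, 0, 0, 0, 0.75],
    [0, 0, 0, 0, 0, 0, 0.75],
    [0, 0, 0, 0, 0, 0, 0.3],
    [0, 0, 0, 0, 0, 0, 0.3],
    [0, 0, 0, 0, 0, 0, 0.3],
    [0, 0, 0, 0, 0, 0, 0.3]
  ],
  "newtons": 30
}}

```text
time_s: 4.5
ee_pos: [0.5989, -0.351, 0.0579]
ee_rot: [1.0, 0.0, 0.002, 0.001]
contact_force: [-0.6, 0.3, 7.4]
opening: 0.473
grip_force: 30.9
```

Request:
{"op": "servo_tool", "data": {
  "increments": [
    [0, 0, -0.5, 0, 0, 0, 0.3],
    [0, 0, -1, 0, 0, 0, 0.3],
    [-0.1, 0, -1, 0, 0, 0, 0.3],
    [-0.4, -0.8, -0.4, 0, 0, 0, 0.3],
    [-0.4, -0.8, -0.4, 0, 0, 0, 0.3],
    [-0.4, -0.8, -0.3, 0, 0, 0, 0.3],
    [-0.4, -0.8, -0.2, 0, 0, 0, 0.3],
    [-0.4, -0.9, 0, 0, 0, 0, 0.3],
    [-0.4, -0.9, 0, 0, 0, 0, 0.3],
    [-0.4, -0.9, 0, 0, 0, 0, 0.3]
  ]
}}

```text
time_s: 5.5
ee_pos: [0.4515, -0.0535, 0.2461]
ee_rot: [1.0, 0.0, 0.001, 0.0]
contact_force: [1.3, 1.0, -1.5]
opening: 0.472
grip_force: 30.8
```

Request:
{"op": "servo_tool", "data": {
  "increments": [
    [0, -0.9, 0, 0, 0, 0, 0.3],
    [0, -0.4, 0, 0, 0, 0, 0.3],
    [0, 0, 0, 0, 0, 0, 0.3]
  ]
}}

```text
time_s: 5.8
ee_pos: [0.4523, 0.0135, 0.2462]
ee_rot: [1.0, 0.003, 0.001, -0.001]
contact_force: [0.2, -0.6, -0.9]
opening: 0.474
grip_force: 30.8
```

```bash
python3 wl.py w2 stand:.441:.18:-.065 pack:.443:-.193:-.14 pipette:.577:-.0534; python3 -c "
from h import *;s=ctrl.observe();print(s['ee_pos'],s['opening'],s['grip_force'],s['contact_force'])"
```

```text
t 5.85 cam [0.536 0.014 0.369] look [-0.32 -0.   -0.95]
stand 0.55 [169. 212.] [0.4405, 0.1768, -0.0729] 0.033 
pack 0.72 [513. 216.] [0.4419, -0.2002, -0.1514] 0.085 
pipette 0.82 [400.  71.] [0.5776, -0.0534] 0.12 
[0.45248398 0.00852237 0.24524173] 0.4706354661754021 30.819853625725955 [-0.83669318 -1.21365632 -0.48190425]
```

View pics/w2.png

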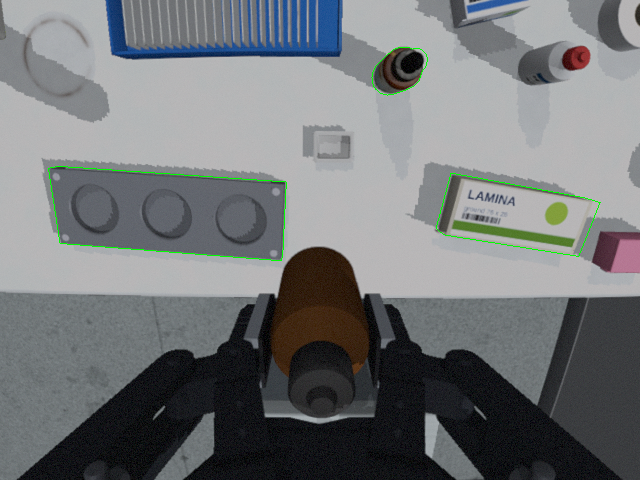

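```bash
cat >> h.py <<'E'
def state(n=4):
    P=[]
    for _ in range(n):
        ctrl.grab_frame('wrist');P.append(ctrl.observe()['ee_pos'])
    P=np.array(P);return P.mean(0).round(4),P.std(0).round(4)
E
python3 - <<'E'
from h import *
f=grab('wrist')
im=cv2.imread('pics/w2.png');g=cv2.cvtColor(f['img'],cv2.COLOR_RGB2HSV)
print('base front',at(f,(319,247),.187),'sides',at(f,(275,330),.225),at(f,(365,330),.225))
for u in((95,209),(167,213),(241,218)): print('well',at(f,u,.016).round(4))
# pack top: bright region within bounding area
a=g[160:270,430:605];m=((a[:,:,2]>150)&(a[:,:,1]<60)).astype(np.uint8)
for u in((463,178),(595,201),(577,248),(448,229)):print(at(f,u,.024).round(4))
c=cv2.resize(f['img'][150:275,425:625,::-1],None,fx=4,fy=4,interpolation=cv2.INTER_CUBIC);cv2.imwrite('pics/pk.png',c)
print(state())
E
```

```text
base front [0.46925773 0.008407   0.187     ] sides [0.44106654 0.02953279 0.225     ] [ 0.44097438 -0.01354599  0.225     ]
well [0.4489 0.2476 0.016 ]
well [0.4438 0.1686 0.016 ]
well [0.438  0.0902 0.016 ]
[ 0.4815 -0.1354  0.024 ]
[ 0.4592 -0.2831  0.024 ]
[ 0.4063 -0.2752  0.024 ]
[ 0.4281 -0.1263  0.024 ]
(array([0.4525, 0.0088, 0.245 ]), array([0.    , 0.0002, 0.    ]))
```

View pics/pk.png

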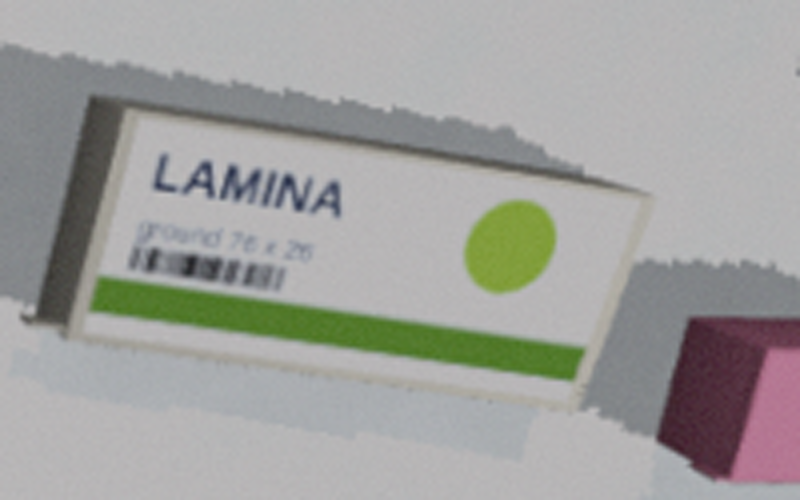

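```bash
python3 wl.py w3 stand:.441:.18:-.065 pack:.443:-.193:-.14 pipette:.577:-.0534;python3 - <<'E'
from h import *
f=grab('wrist')
Q=np.array([at(f,u,.024)[:2] for u in((457.5,177),(588,198),(568.7,252),(443,233.7))])
print('pack',Q.mean(0),np.linalg.norm(Q-np.roll(Q,1,0),axis=1),np.arctan2(*(Q[0]+Q[3]-Q[1]-Q[2])))
# rims of wells: overlay from fit
g=cv2.GaussianBlur(cv2.cvtColor(f['img'],cv2.COLOR_RGB2GRAY),(5,5),0)
c=cv2.HoughCircles(g[140:280,30:300],cv2.HOUGH_GRADIENT,1,50,param1=60,param2=12,minRadius=18,maxRadius=32)
if c is not None:
    for x,y,r in c[0]: print(x+30,y+140,r,at(f,(x+30,y+140),.016).round(4))
x0=at(f,(319,247),.187);print(x0)
E
```

```text
t 6.3 cam [0.537 0.009 0.367] look [-0.33  0.   -0.95]
stand 0.58 [165. 214.] [0.4407, 0.1768, -0.0722] 0.025 
pack 0.83 [509. 214.] [0.4416, -0.2, -0.1513] 0.075 
pipette 0.89 [394.  67.] [0.5776, -0.0534] 0.108 
pack [ 0.44261584 -0.19640823] [0.0599712  0.14564973 0.06112084 0.14620793] 0.1405208187932778
82.5 215.5 31.4 [0.4413 0.2647 0.016 ]
237.5 220.5 25.1 [0.4351 0.0953 0.016 ]
165.5 211.5 28.2 [0.4451 0.1713 0.016 ]
[0.46927813 0.00960839 0.187     ]
```

Request:
{"op": "servo_tool", "data": {
  "increments": [
    [-0.13, -0.88, 0, 0, 0, 0, 0.3],
    [-0.13, -0.87, 0, 0, 0, 0, 0.3],
    [0, 0, 0.8, 0, 0, 0, 0.3],
    [0, 0, 0.8, 0, 0, 0, 0.3],
    [0, 0, 0.8, 0, 0, 0, 0.3],
    [0, 0, 0.4, 0, 0, 0, 0.3],
    [0, 0, 0, 0, 0, 0, 0.3],
    [0, 0, 0, 0, 0, 0, 0.3],
    [0, 0, 0, 0, 0, 0, 0.3]
  ]
}}

```text
time_s: 7.4
ee_pos: [0.4403, 0.0977, 0.1063]
ee_rot: [1.0, 0.0, 0.001, -0.0]
contact_force: [-0.3, -0.2, -0.2]
opening: 0.471
grip_force: 30.9
```

```bash
python3 -c "
from h import *
print(state(2));f=grab('wrist','w4')"
```

```text
(array([0.4403, 0.0976, 0.1064]), array([0.    , 0.0001, 0.    ]))
```

View pics/w4.png

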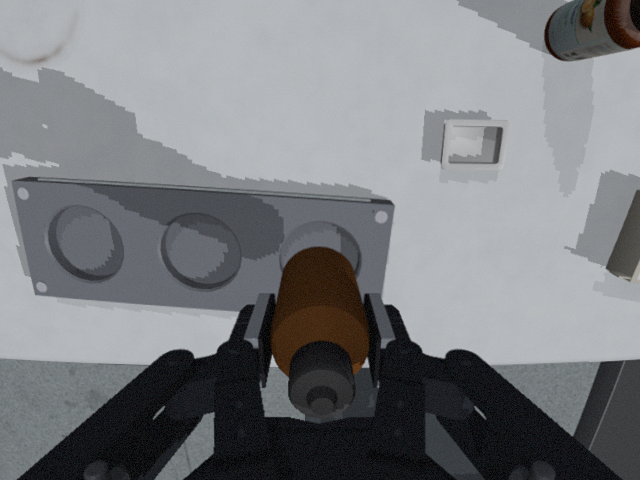

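Request:
{"op": "servo_tool", "data": {
  "increments": [
    [0, 0, 0.4, 0, 0, 0, 0.3],
    [0, 0, 0.3, 0, 0, 0, 0.3],
    [0, 0, 0.14, 0, 0, 0, 0.3],
    [0, 0, 0, 0, 0, 0, 0.3],
    [0, 0, 0.05, 0, 0, 0, 0.3],
    [0, 0, 0, 0, 0, 0, 0.3]
  ]
}}

```text
time_s: 8.15
ee_pos: [0.4404, 0.0977, 0.0626]
ee_rot: [1.0, 0.0, 0.002, -0.0]
contact_force: [-3.5, 0.4, 20.3]
opening: 0.471
grip_force: 33.1
```

Request:
{"op": "servo_tool", "data": {
  "increments": [
    [0, 0, -0.04, 0, 0, 0, 0.3],
    [0, 0, 0, 0, 0, 0, 0.6],
    [0, 0, 0, 0, 0, 0, 0.75],
    [0, 0, 0, 0, 0, 0, 0.75],
    [0, 0, -0.6, 0, 0, 0, 0.75],
    [0, 0, -1, 0, 0, 0, 0.75],
    [0, 0, -1, 0, 0, 0, 0.75],
    [0.4, 0.8, -0.6, 0, 0, 0, 0.75],
    [0.4, 0.8, 0, 0, 0, 0, 0.75],
    [0, 0, 0, 0, 0, 0, 0.75]
  ]
}}

```text
time_s: 9.15
ee_pos: [0.4804, 0.0142, 0.221]
ee_rot: [1.0, -0.004, 0.001, 0.001]
contact_force: [-0.3, 0.2, -1.5]
opening: 0.754
grip_force: 0.0
```

```bash
cat >wl2.py <<'E'
E
python3 - <<'E'
from h import *
M2=M['amber'];M['amber']=[P+[0,0,.006] for P in M2]
f=grab('wrist');g=grab('wrist','w5');print(state(2))
for d in ctrl.masks_of('amber',g)[:2]:
    print(d['conf'],np.round(d['xy']),fit('amber',[(g,d['mask'])],[.435,.097]))
E
python3 wl.py w5b white:.592:-.199
```

```text
(array([0.4773, 0.0208, 0.2199]), array([0.0001, 0.0003, 0.    ]))
0.58 [232. 266.] (array([0.4404, 0.0948]), np.float64(0.119))
t 9.45 cam [0.562 0.021 0.342] look [-0.33 -0.   -0.95]
white 0.9 [576.  87.] [0.5907, -0.1981] 0.12
```

View pics/w5b.png

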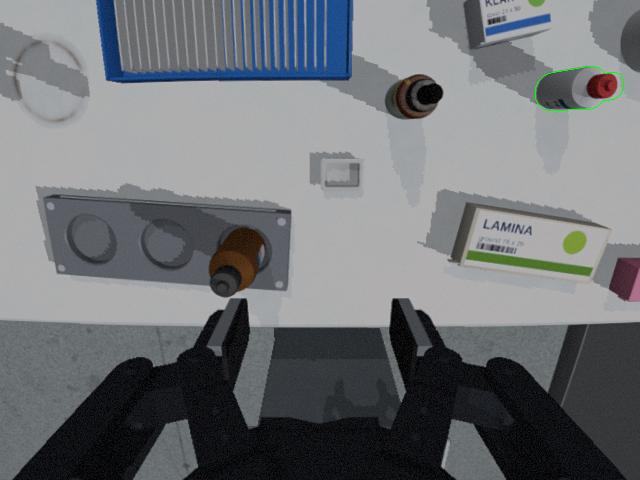

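Request:
{"op": "servo_tool", "data": {
  "increments": [
    [0.45, 0.88, 0, 0, 0, 0, 0.65],
    [0.45, 0.88, 0, 0, 0, 0, 0.65],
    [0.46, 0.88, 0, 0, 0, 0, 0.65],
    [0.46, 0.88, 0, 0, 0, 0, 0.65],
    [0.46, 0.88, 0.4, 0, 0, 0, 0.65],
    [0, 0, 0.9, 0, 0, 0, 0.65],
    [0, 0, 0.4, 0, 0, 0, 0.65],
    [0, 0, 0, 0, 0, 0, 0.65],
    [0, 0, 0, 0, 0, 0, 0.65]
  ]
}}

```text
time_s: 10.4
ee_pos: [0.591, -0.1957, 0.137]
ee_rot: [1.0, 0.001, -0.0, -0.0]
contact_force: [0.7, 0.4, 1.3]
opening: 0.653
grip_force: 0.0
```

```bash
python3 wl.py w6 white:.591:-.199 carton:.651:-.138:.28; python3 -c "
from h import *
print(state(2))"
```

```text
t 10.45 cam [ 0.675 -0.196  0.259] look [-0.33 -0.   -0.95]
white 0.84 [325. 245.] [0.5937, -0.199] 0.108 
carton 0.94 [236. 158.] [0.65, -0.138, 0.2646] 0.105 
(array([ 0.5915, -0.1965,  0.1384]), array([0.0001, 0.0001, 0.0001]))
```

Request:
{"op": "servo_tool", "data": {
  "increments": [
    [0.02, 0.04, 0.5, 0, 0, 0, 0.65],
    [0, 0, 0.8, 0, 0, 0, 0.65],
    [0, 0, 0.5, 0, 0, 0, 0.65],
    [0, 0, 0.23, 0, 0, 0, 0.65],
    [0, 0, 0, 0, 0, 0, 0.65],
    [0, 0, 0, 0, 0, 0, 0.2],
    [0, 0, 0, 0, 0, 0, 0.2],
    [0, 0, 0, 0, 0, 0, 0.2],
    [0, 0, 0, 0, 0, 0, 0.2]
  ]
}}

```text
time_s: 11.55
ee_pos: [0.5928, -0.199, 0.037]
ee_rot: [1.0, 0.0, 0.002, 0.0]
contact_force: [0.1, 0.1, 7.9]
opening: 0.379
grip_force: 30.5
```

Request:
{"op": "servo_tool", "data": {
  "increments": [
    [0, 0, -0.6, 0, 0, 0, 0.2],
    [0, 0, -1, 0, 0, 0, 0.2],
    [0, 0, -1, 0, 0, 0, 0.2],
    [-0.34, -0.84, -0.3, 0, 0, 0, 0.2],
    [-0.34, -0.84, -0.3, 0, 0, 0, 0.2],
    [-0.34, -0.84, 0, 0, 0, 0, 0.2],
    [-0.34, -0.84, 0, 0, 0, 0, 0.2],
    [-0.34, -0.84, 0, 0, 0, 0, 0.2],
    [-0.34, -0.84, 0, 0, 0, 0, 0.2],
    [-0.34, -0.84, 0, 0, 0, 0, 0.2]
  ]
}}

```text
time_s: 12.55
ee_pos: [0.4715, 0.0966, 0.196]
ee_rot: [1.0, 0.0, 0.001, -0.0]
contact_force: [1.4, 0.7, -0.7]
opening: 0.383
grip_force: 30.1
```

Request:
{"op": "servo_tool", "data": {
  "increments": [
    [-0.33, -0.82, 0, 0, 0, 0, 0.2],
    [-0.33, -0.82, 0, 0, 0, 0, 0.2],
    [0, 0, 0, 0, 0, 0, 0.2],
    [0, 0, 0.5, 0, 0, 0, 0.2],
    [0, 0, 0, 0, 0, 0, 0.2],
    [0, 0, 0, 0, 0, 0, 0.2]
  ]
}}

```text
time_s: 13.15
ee_pos: [0.4393, 0.1766, 0.1705]
ee_rot: [1.0, 0.0, -0.0, 0.0]
contact_force: [0.2, -0.6, 0.2]
opening: 0.381
grip_force: 30.2
```

```bash
python3 -c "
from h import *
print(state(2));f=grab('wrist','w7');z=state(1)[0][2]-.037
print('base front->centre',at(f,(321,262),z))
for u in ((0,-.08),(0,0),(0,.08)):
  c,s=np.cos(-.07),np.sin(-.07);print(proj(f,[.4407-s*u[1],.1768+c*u[1],.016]))"
```

```text
(array([0.4398, 0.1768, 0.171 ]), array([0.0001, 0.    , 0.0001]))
base front->centre [0.45665571 0.17579485 0.134     ]
[414.06932355 230.75058915]
[319.03088667 224.33754591]
[222.83620774 217.99045528]
```

View pics/w7.png

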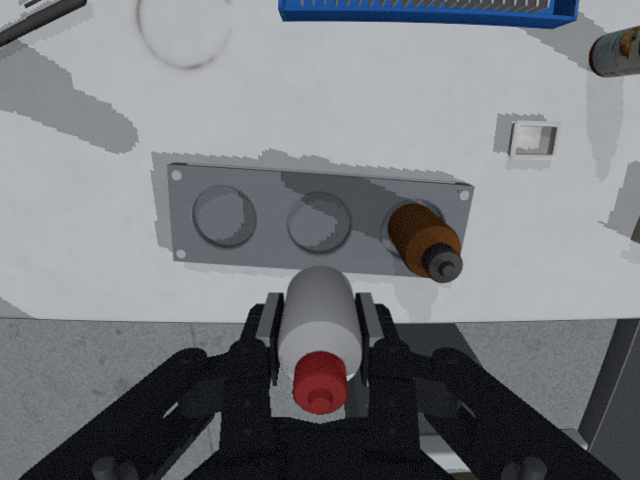

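Request:
{"op": "servo_tool", "data": {
  "increments": [
    [0, 0, 0.6, 0, 0, 0, 0.2],
    [0, 0, 0.9, 0, 0, 0, 0.2],
    [0, 0, 0.6, 0, 0, 0, 0.2],
    [0, 0, 0.3, 0, 0, 0, 0.2],
    [0, 0, 0.1, 0, 0, 0, 0.2],
    [0, 0, 0, 0, 0, 0, 0.2],
    [0, 0, 0, 0, 0, 0, 0.2]
  ]
}}

```text
time_s: 14.05
ee_pos: [0.4401, 0.1774, 0.0462]
ee_rot: [1.0, 0.0, 0.001, -0.0]
contact_force: [-0.4, 0.7, -0.8]
opening: 0.378
grip_force: 30.2
```

Request:
{"op": "servo_tool", "data": {
  "increments": [
    [0, 0, 0.05, 0, 0, 0, 0.2],
    [0, 0, 0, 0, 0, 0, 0.2],
    [0, 0, 0, 0, 0, 0, 0.6],
    [0, 0, 0, 0, 0, 0, 0.6],
    [0, 0, 0, 0, 0, 0, 0.6],
    [0, 0, -0.6, 0, 0, 0, 0.6],
    [0, 0, -1, 0, 0, 0, 0.6],
    [0, 0, -1, 0, 0, 0, 0.6],
    [0, 0, -0.6, 0, 0, 0, 0.6]
  ]
}}

```text
time_s: 14.95
ee_pos: [0.4399, 0.1777, 0.2062]
ee_rot: [1.0, 0.001, 0.002, -0.001]
contact_force: [0.0, -0.3, -0.1]
opening: 0.598
grip_force: 0.0
```

Request:
{"op": "servo_tool", "data": {
  "increments": [
    [0.45, 0.77, 0, 0, 0, 0, 0.6],
    [0.45, 0.77, 0, 0, 0, 0, 0.6],
    [0.45, 0.77, 0, 0, 0, 0, 0.6],
    [0.45, 0.77, 0, 0, 0, 0, 0.6],
    [0.47, 0.76, 0, 0, 0, 0, 0.6],
    [0.47, 0.76, 0, 0, 0, 0, 0.6],
    [0, 0, 0, 0, 0, 0, 0.6],
    [0, 0, 0, 0, 0, 0, 0.6]
  ]
}}

```text
time_s: 15.75
ee_pos: [0.5764, -0.0538, 0.2021]
ee_rot: [1.0, -0.001, -0.001, -0.0]
contact_force: [0.4, 0.9, -0.4]
opening: 0.599
grip_force: 0.0
```

```bash
python3 wl.py w8 pipette:.5776:-.0534 carton:.65:-.138:.27; python3 -c "
from h import *
print(state(2))"
```

```text
t 15.8 cam [ 0.661 -0.054  0.324] look [-0.33  0.   -0.95]
pipette 0.56 [324. 218.] [0.5809, -0.055] 0.129 
carton none, expected at [422. 133.]
(array([ 0.5761, -0.0512,  0.203 ]), array([0.0001, 0.0001, 0.    ]))
```

View pics/w8.png

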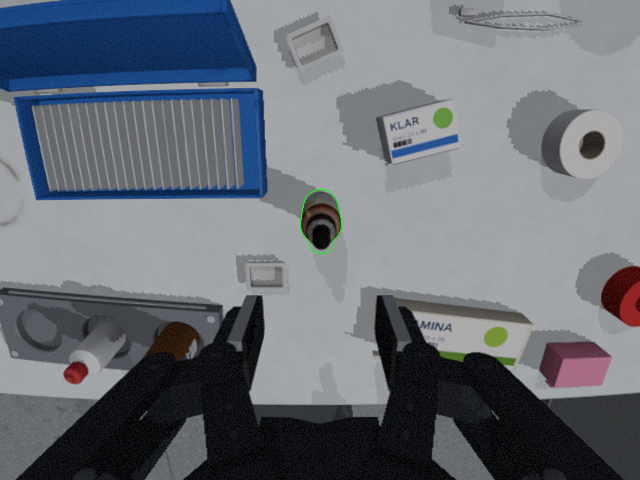

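Request:
{"op": "servo_tool", "data": {
  "increments": [
    [0.06, 0.05, 0.6, 0, 0, 0, 0.54],
    [0, 0, 0.6, 0, 0, 0, 0.54],
    [0, 0, 0.6, 0, 0, 0, 0.54],
    [0, 0, 0.6, 0, 0, 0, 0.54],
    [0, 0, 0.4, 0, 0, 0, 0.54],
    [0, 0, 0.2, 0, 0, 0, 0.54],
    [0, 0, 0, 0, 0, 0, 0.54]
  ]
}}

```text
time_s: 16.7
ee_pos: [0.5788, -0.0545, 0.0519]
ee_rot: [1.0, 0.001, -0.001, -0.0]
contact_force: [0.2, -0.1, 0.4]
opening: 0.543
grip_force: 0.0
```

Request:
{"op": "servo_tool", "data": {
  "increments": [
    [0, 0, 0, 0, 0, 0, 0.2],
    [0, 0, 0, 0, 0, 0, 0.2],
    [0, 0, 0, 0, 0, 0, 0.2],
    [0, 0, 0, 0, 0, 0, 0.2]
  ]
}}

```text
time_s: 17.1
ee_pos: [0.5802, -0.0553, 0.0538]
ee_rot: [1.0, 0.0, 0.001, 0.0]
contact_force: [-1.0, 0.3, 4.7]
opening: 0.362
grip_force: 30.3
```

Request:
{"op": "servo_tool", "data": {
  "increments": [
    [0, 0, -0.6, 0, 0, 0, 0.2],
    [0, 0, -1, 0, 0, 0, 0.2],
    [0, 0, -1, 0, 0, 0, 0.2],
    [-0.34, -0.78, -0.4, 0, 0, 0, 0.2],
    [-0.33, -0.78, 0, 0, 0, 0, 0.2],
    [-0.33, -0.78, 0, 0, 0, 0, 0.2],
    [-0.33, -0.78, 0, 0, 0, 0, 0.2],
    [-0.33, -0.78, 0, 0, 0, 0, 0.2],
    [-0.33, -0.78, 0, 0, 0, 0, 0.2],
    [-0.33, -0.77, 0, 0, 0, 0, 0.2]
  ]
}}

```text
time_s: 18.1
ee_pos: [0.4624, 0.2185, 0.2031]
ee_rot: [1.0, 0.0, 0.0, -0.0]
contact_force: [1.9, -0.6, -1.0]
opening: 0.365
grip_force: 30.2
```

Request:
{"op": "servo_tool", "data": {
  "increments": [
    [-0.34, -0.77, 0, 0, 0, 0, 0.2],
    [0, 0, 0.3, 0, 0, 0, 0.2],
    [0, 0, 0.4, 0, 0, 0, 0.2],
    [0, 0, 0, 0, 0, 0, 0.2],
    [0, 0, 0, 0, 0, 0, 0.2]
  ]
}}

```text
time_s: 18.6
ee_pos: [0.4462, 0.2554, 0.168]
ee_rot: [1.0, 0.0, -0.0, 0.0]
contact_force: [0.1, 0.7, -0.4]
opening: 0.364
grip_force: 30.2
```

```bash
python3 -c "
from h import *
print(state(2));f=grab('wrist','w9');
for u in ((0,-.08),(0,0),(0,.08)):
  c,s=np.cos(-.07),np.sin(-.07);print(proj(f,[.4407-s*u[1],.1768+c*u[1],.016]))"
```

```text
(array([0.4467, 0.2556, 0.1685]), array([0.0001, 0.    , 0.0001]))
[505.11195368 239.53359807]
[413.53596696 233.2371438 ]
[317.86421977 226.7804068 ]
```

View pics/w9.png

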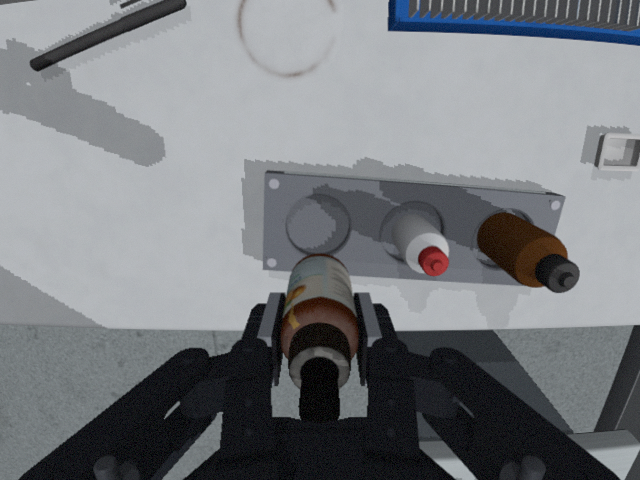

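Request:
{"op": "servo_tool", "data": {
  "increments": [
    [0, 0, 0.6, 0, 0, 0, 0.2],
    [0, 0, 0.8, 0, 0, 0, 0.2],
    [0, 0, 0.5, 0, 0, 0, 0.2],
    [0, 0, 0.2, 0, 0, 0, 0.2],
    [0, 0, 0.08, 0, 0, 0, 0.2],
    [0, 0, 0, 0, 0, 0, 0.2],
    [0, 0, 0, 0, 0, 0, 0.2]
  ]
}}

```text
time_s: 19.45
ee_pos: [0.4472, 0.2562, 0.0601]
ee_rot: [1.0, 0.0, 0.001, -0.001]
contact_force: [0.7, 0.6, -0.8]
opening: 0.369
grip_force: 30.1
```

Request:
{"op": "servo_tool", "data": {
  "increments": [
    [0, 0, 0.03, 0, 0, 0, 0.2],
    [0, 0, 0, 0, 0, 0, 0.6],
    [0, 0, 0, 0, 0, 0, 0.6],
    [0, 0, 0, 0, 0, 0, 0.6],
    [0, 0, -0.6, 0, 0, 0, 0.6],
    [0, 0, -1, 0, 0, 0, 0.6],
    [0, 0, -1, 0, 0, 0, 0.6],
    [0, 0, -0.4, 0, 0, 0, 0.6],
    [0.33, 0.9, 0, 0, 0, 0, 1],
    [0.33, 0.9, 0, 0, 0, 0, 1]
  ]
}}

```text
time_s: 20.45
ee_pos: [0.4798, 0.1661, 0.2085]
ee_rot: [1.0, 0.002, 0.001, -0.001]
contact_force: [1.5, -0.9, 0.3]
opening: 0.915
grip_force: 0.0
```

Request:
{"op": "servo_tool", "data": {
  "increments": [
    [0.33, 0.9, 0, 0, 0, 0, 1],
    [0.33, 0.9, 0, 0, 0, 0, 1],
    [0.33, 0.9, 0, 0, 0, 0, 1],
    [0.33, 0.9, 0, 0, 0, 0, 1],
    [0.33, 0.9, 0, 0, 0, 0, 1],
    [0.33, 0.9, 0, 0, 0, 0, 1],
    [0.33, 0.9, 0, 0, 0, 0, 1],
    [0.33, 0.9, 0, 0, 0, 0, 1],
    [0.33, 0.9, 0, 0, 0, 0, 1],
    [0.33, 0.9, 0, 0, 0, 0, 1]
  ]
}}

```text
time_s: 21.45
ee_pos: [0.6449, -0.2862, 0.2071]
ee_rot: [1.0, 0.0, -0.0, -0.0]
contact_force: [0.7, -0.7, -0.2]
opening: 1.0
grip_force: 0.0
```

Request:
{"op": "servo_tool", "data": {
  "increments": [
    [0, 0, 0.4, 0, 0, 0, 1],
    [0, 0, 0.4, 0, 0, 0, 1],
    [0, 0, 0, 0, 0, 0, 1],
    [0, 0, 0, 0, 0, 0, 1]
  ]
}}

```text
time_s: 21.85
ee_pos: [0.6446, -0.2839, 0.1672]
ee_rot: [1.0, 0.001, -0.0, -0.0]
contact_force: [0.2, 0.4, 0.8]
opening: 0.999
grip_force: 0.0
```

```bash
python3 wl.py w10 roll:.6455:-.2895 carton:.65:-.138:.27; python3 -c "
from h import *
print(state(2))"
```

```text
t 21.9 cam [ 0.729 -0.284  0.289] look [-0.33  0.   -0.95]
roll none, expected at [326. 231.]
carton 0.77 [143. 218.] [0.6512, -0.1391, 0.2941] 0.121 
(array([ 0.6453, -0.284 ,  0.1686]), array([0.0001, 0.    , 0.0001]))
```

View pics/w10.png

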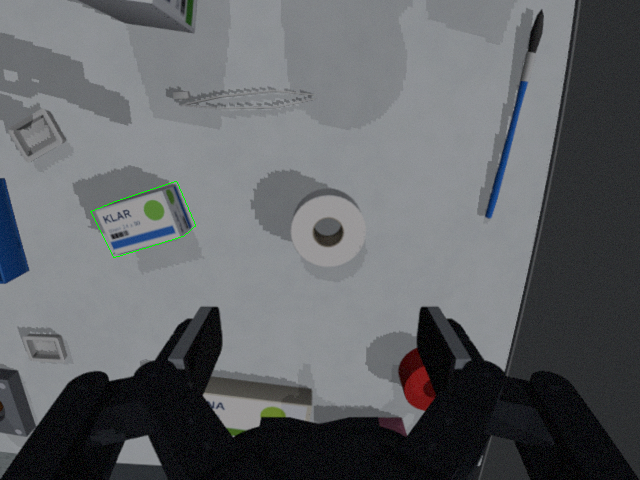

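Request:
{"op": "servo_tool", "data": {
  "increments": [
    [0, 0.11, 0.6, 0, 0, 0, 1],
    [0, 0, 0.6, 0, 0, 0, 1],
    [0, 0, 0.6, 0, 0, 0, 1],
    [0, 0, 0.6, 0, 0, 0, 1],
    [0, 0, 0.3, 0, 0, 0, 1],
    [0, 0, 0.18, 0, 0, 0, 1],
    [0, 0, 0, 0, 0, 0, 1],
    [0, 0, 0, 0, 0, 0, 1]
  ]
}}

```text
time_s: 22.9
ee_pos: [0.6456, -0.2899, 0.0246]
ee_rot: [1.0, 0.0, 0.001, 0.0]
contact_force: [-0.1, 0.2, 0.2]
opening: 0.996
grip_force: 0.0
```

Request:
{"op": "servo_tool", "data": {
  "increments": [
    [0, 0, 0, 0, 0, 0, 0.5],
    [0, 0, 0, 0, 0, 0, 0.5],
    [0, 0, 0, 0, 0, 0, 0.5],
    [0, 0, 0, 0, 0, 0, 0.5],
    [0, 0, 0, 0, 0, 0, 0.5]
  ]
}}

```text
time_s: 23.4
ee_pos: [0.6454, -0.2901, 0.0248]
ee_rot: [1.0, 0.0, 0.001, 0.0]
contact_force: [-1.7, -0.2, 5.9]
opening: 0.676
grip_force: 32.2
```

Request:
{"op": "servo_tool", "data": {
  "increments": [
    [0, 0, -0.6, 0, 0, 0, 0.5],
    [0, 0, -0.9, 0, 0, 0, 0.5],
    [0, 0, -0.9, 0, 0, 0, 0.5],
    [-0.66, -0.44, 0, 0, 0, 0, 0.5],
    [-0.66, -0.44, 0, 0, 0, 0, 0.5],
    [-0.66, -0.44, 0, 0, 0, 0, 0.5],
    [-0.66, -0.44, 0, 0, 0, 0, 0.5],
    [-0.65, -0.45, 0, 0, 0, 0, 0.5],
    [-0.65, -0.45, 0, 0, 0, 0, 0.5],
    [0, 0, 0, 0, 0, 0, 0.5]
  ]
}}

```text
time_s: 24.4
ee_pos: [0.4426, -0.154, 0.1434]
ee_rot: [1.0, 0.002, -0.002, -0.0]
contact_force: [0.5, 0.3, -0.6]
opening: 0.681
grip_force: 33.1
```

Request:
{"op": "servo_tool", "data": {
  "increments": [
    [0, 0, 0, 0, 0, 0, 0.5],
    [0, 0, 0, 0, 0, 0, 0.5]
  ]
}}

```text
time_s: 24.6
ee_pos: [0.4489, -0.1575, 0.1437]
ee_rot: [1.0, 0.0, 0.001, 0.0]
contact_force: [1.2, -0.2, -0.2]
opening: 0.68
grip_force: 33.1
```

```bash
python3 -c "
from h import *
print(state(2));f=grab('wrist','w11')
g=grab('top');im=np.array(f['img'])[:,:,::-1].copy()
c,s=np.cos(-.145),np.sin(-.145)
for L,H in((.16,(0,255,0)),(.146,(0,0,255))):
  q=np.array([proj(f,[.4425+c*x-s*y,-.197+s*x+c*y,.024]) for x,y in((-.031,-L/2),(.031,-L/2),(.031,L/2),(-.031,L/2))])
  cv2.polylines(im,[q.astype(np.int32)],True,H,1)
cv2.imwrite('pics/w11.png',im)"
```

```text
(array([ 0.4488, -0.1575,  0.1434]), array([0.0001, 0.    , 0.0001]))
```

View pics/w11.png

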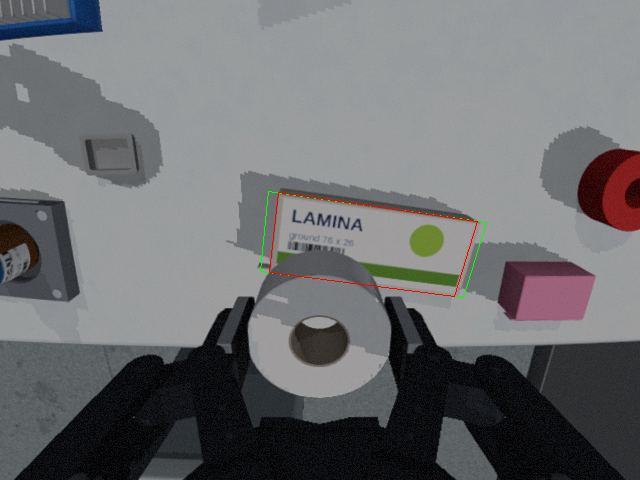

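Request:
{"op": "servo_tool", "data": {
  "increments": [
    [0, 0, 0.5, 0, 0, 0, 0.5],
    [0, 0, 0.7, 0, 0, 0, 0.5],
    [0, 0, 0.4, 0, 0, 0, 0.5],
    [0, 0, 0.2, 0, 0, 0, 0.5],
    [0, 0, 0.06, 0, 0, 0, 0.5],
    [0, 0, 0, 0, 0, 0, 0.5],
    [0, 0, 0, 0, 0, 0, 0.5]
  ]
}}

```text
time_s: 25.5
ee_pos: [0.4483, -0.1571, 0.051]
ee_rot: [1.0, 0.0, 0.001, 0.0]
contact_force: [0.4, 0.2, 0.1]
opening: 0.677
grip_force: 33.1
```

Request:
{"op": "servo_tool", "data": {
  "increments": [
    [0, 0, 0.04, 0, 0, 0, 0.5],
    [0, 0, 0, 0, 0, 0, 0.5],
    [0, 0, 0, 0, 0, 0, 1],
    [0, 0, 0, 0, 0, 0, 1],
    [0, 0, 0, 0, 0, 0, 1],
    [0, 0, 0, 0, 0, 0, 1],
    [0, 0, -0.6, 0, 0, 0, 1],
    [0, 0, -1, 0, 0, 0, 1],
    [0, 0, -1, 0, 0, 0, 1]
  ]
}}

```text
time_s: 26.4
ee_pos: [0.4469, -0.1564, 0.1793]
ee_rot: [1.0, 0.001, -0.001, -0.001]
contact_force: [1.3, -0.4, 0.1]
opening: 0.998
grip_force: 0.0
```

Request:
{"op": "servo_tool", "data": {
  "increments": [
    [0.8, -0.07, 0, 0, 0, 0, 0.8],
    [0.8, -0.07, 0, 0, 0, 0, 0.8],
    [0.8, -0.07, 0, 0, 0, 0, 0.8],
    [0.8, -0.07, 0, 0, 0, 0, 0.8],
    [0.4, 0, 0, 0, 0, 0, 0.8],
    [0, 0, 0, 0, 0, 0, 0.8],
    [0, 0, 0, 0, 0, 0, 0.8]
  ]
}}

```text
time_s: 27.1
ee_pos: [0.627, -0.1425, 0.1775]
ee_rot: [1.0, 0.001, -0.001, -0.0]
contact_force: [-0.6, 0.1, -0.1]
opening: 0.802
grip_force: 0.0
```

```bash
python3 wl.py w12 carton:.65:-.138:.27; python3 -c "
from h import *
print(state(2),np.round(ctrl.observe()['qpos'],2))
M['roll']=[cyl(.03,.024,.052)]
T=grab('top');S=grab('scene')
for f in(T,S):
  for d in ctrl.masks_of('roll',f): print(np.round(d['xy']),d['conf'],fit('roll',[(f,d['mask'])],[.448,-.157]) if np.hypot(*(proj(f,[.448,-.157,.05])-d['xy']))<20 else '')
"
```

```text
t 27.15 cam [ 0.711 -0.143  0.3  ] look [-0.33 -0.   -0.95]
carton 0.6 [314. 197.] [0.6501, -0.1381, 0.2665] 0.141 
(array([ 0.6266, -0.1431,  0.1784]), array([0.0001, 0.    , 0.0001])) [ 0.38  0.6  -0.34  1.55  0.22  1.03 -1.58]
[458. 287.] 0.68 
[314. 263.] 0.8 (array([ 0.4507, -0.1531]), np.float64(0.021))
[157. 199.] 0.72 
[465. 320.] 0.62
```

View pics/w12.png

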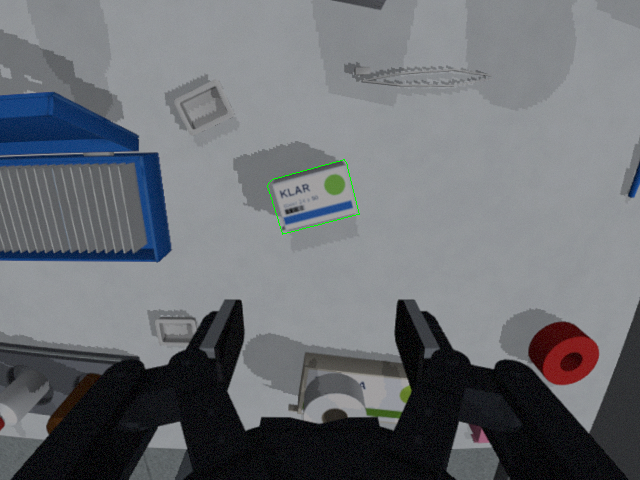

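Request:
{"op": "servo_tool", "data": {
  "increments": [
    [0.47, -0.09, 0, 0, 0, 0, 0.7],
    [0, 0, 0, 0, 0, 0.97, 0.7],
    [0, 0, 0, 0, 0, 0.97, 0.7],
    [0, 0, 0, 0, 0, 0.97, 0.7],
    [0, 0, 0, 0, 0, 0.97, 0.7],
    [0, 0, 0, 0, 0, 0.97, 0.7],
    [0, 0, 0, 0, 0, 0.97, 0.7],
    [0, 0, 0, 0, 0, 0.96, 0.7],
    [0, 0, 0, 0, 0, 0.96, 0.7],
    [0, 0, 0, 0, 0, 0.96, 0.7]
  ]
}}

```text
time_s: 28.5
ee_pos: [0.651, -0.1382, 0.1784]
ee_rot: [0.793, -0.609, 0.0, -0.0]
contact_force: [0.2, 0.5, 1.0]
opening: 0.7
grip_force: 0.0
```

Request:
{"op": "servo_tool", "data": {
  "increments": [
    [0, 0, 0, 0, 0, 0, 0.7],
    [0, 0, 0, 0, 0, 0, 0.7]
  ]
}}

```text
time_s: 28.7
ee_pos: [0.651, -0.138, 0.1783]
ee_rot: [0.796, -0.605, 0.0, 0.0]
contact_force: [0.2, 1.2, -0.8]
opening: 0.7
grip_force: 0.0
```

```bash
cat > st.py <<'E'
from h import *
from scipy.spatial.transform import Rotation as R
p,_=state(2);r=R.from_quat(ctrl.observe()['ee_rot']).as_matrix()
import sys
print(p,'psi',np.arctan2(r[1,0],r[0,0]).round(3),r[:,2].round(3))
t=np.array([float(v) for v in sys.argv[1:4]]);print('units',(r.T@(t-p)/.05).round(2))
E
python3 st.py .65 -.1382 .024; python3 wl.py w13 carton:.65:-.138:.267 roll:.6:-.5; python3 -c "
from h import *
f=grab('top');print([at(f,d['xy'],0) for d in ctrl.masks_of('forceps',f)])"
```

```text
[ 0.651  -0.1382  0.1783] psi -1.301 [ 0.  0. -1.]
units [-0.01  0.02  3.09]
t 28.85 cam [ 0.674 -0.219  0.3  ] look [-0.09  0.31 -0.95]
carton 0.64 [321. 223.] [0.65, -0.139, 0.2464] 0.107 
roll none, expected at [ 526. -225.]
[]
```

Request:
{"op": "servo_tool", "data": {
  "increments": [
    [0, 0, 0.6, 0, 0, 0, 0.7],
    [0, 0, 0.6, 0, 0, 0, 0.7],
    [0, 0, 0.6, 0, 0, 0, 0.7],
    [0, 0, 0.6, 0, 0, 0, 0.7],
    [0, 0, 0.4, 0, 0, 0, 0.7],
    [0, 0, 0.26, 0, 0, 0, 0.7],
    [0, 0, 0, 0, 0, 0, 0.7],
    [0, 0, 0, 0, 0, 0, 0.7]
  ]
}}

```text
time_s: 29.85
ee_pos: [0.6516, -0.1383, 0.0259]
ee_rot: [0.795, -0.607, 0.0, -0.0]
contact_force: [-0.6, -0.4, -0.2]
opening: 0.699
grip_force: 0.0
```

Request:
{"op": "servo_tool", "data": {
  "increments": [
    [0, 0, 0, 0, 0, 0, 0.3],
    [0, 0, 0, 0, 0, 0, 0.3],
    [0, 0, 0, 0, 0, 0, 0.3],
    [0, 0, 0, 0, 0, 0, 0.3],
    [0, 0, 0, 0, 0, 0, 0.3]
  ]
}}

```text
time_s: 30.35
ee_pos: [0.6521, -0.1385, 0.0268]
ee_rot: [0.795, -0.607, 0.001, -0.001]
contact_force: [-0.4, -1.0, 5.6]
opening: 0.464
grip_force: 32.1
```

Request:
{"op": "servo_tool", "data": {
  "increments": [
    [0, 0, -0.5, 0, 0, 0, 0.3],
    [0, 0, -0.9, 0, 0, 0, 0.3],
    [0, 0, -1, 0, 0, 0, 0.3],
    [0, 0, 0, 0, 0, 0.93, 0.3],
    [0, 0, 0, 0, 0, 0.92, 0.3],
    [0, 0, 0, 0, 0, 0.92, 0.3],
    [0, 0, 0, 0, 0, 0, 0.3],
    [0, 0, 0, 0, 0, 0, 0.3]
  ]
}}

```text
time_s: 31.15
ee_pos: [0.6511, -0.1371, 0.145]
ee_rot: [-0.655, 0.756, -0.0, -0.001]
contact_force: [-0.2, 0.9, -0.0]
opening: 0.458
grip_force: 31.3
```

```bash
python3 st.py .4367 -.2366 .143
```

```text
[ 0.6511 -0.1369  0.1448] psi -1.715 [-0.001  0.001 -1.   ]
units [2.59 3.96 0.04]
```

Request:
{"op": "servo_tool", "data": {
  "increments": [
    [0.43, 0.66, 0, 0, 0, 0, 0.3],
    [0.43, 0.66, 0, 0, 0, 0, 0.3],
    [0.43, 0.66, 0, 0, 0, 0, 0.3],
    [0.43, 0.66, 0, 0, 0, 0, 0.3],
    [0.43, 0.66, 0, 0, 0, 0, 0.3],
    [0.44, 0.66, 0, 0, 0, 0, 0.3],
    [0, 0, 0, 0, 0, 0, 0.3],
    [0, 0, 0, 0, 0, 0, 0.3],
    [0, 0, 0, 0, 0, 0, 0.3]
  ]
}}

```text
time_s: 32.15
ee_pos: [0.4373, -0.2364, 0.1453]
ee_rot: [-0.653, 0.757, -0.0, 0.001]
contact_force: [0.3, 0.1, -0.7]
opening: 0.463
grip_force: 31.3
```

```bash
python3 st.py .4367 -.2366 .0515
```

```text
[ 0.4374 -0.2362  0.1451] psi -1.717 [ 0.001  0.    -1.   ]
units [0.01 0.01 1.87]
```

Request:
{"op": "servo_tool", "data": {
  "increments": [
    [0, 0, 0.5, 0, 0, 0, 0.3],
    [0, 0, 0.6, 0, 0, 0, 0.3],
    [0, 0, 0.4, 0, 0, 0, 0.3],
    [0, 0, 0.25, 0, 0, 0, 0.3],
    [0, 0, 0.1, 0, 0, 0, 0.3],
    [0, 0, 0, 0, 0, 0, 0.3],
    [0, 0, 0, 0, 0, 0, 0.3]
  ]
}}

```text
time_s: 32.95
ee_pos: [0.4367, -0.2369, 0.0531]
ee_rot: [-0.653, 0.758, -0.0, 0.0]
contact_force: [0.2, 0.1, 0.1]
opening: 0.467
grip_force: 31.3
```

Request:
{"op": "servo_tool", "data": {
  "increments": [
    [0, 0, 0.05, 0, 0, 0, 0.3],
    [0, 0, 0, 0, 0, 0, 0.3]
  ]
}}

```text
time_s: 33.15
ee_pos: [0.4366, -0.2371, 0.0508]
ee_rot: [-0.653, 0.758, -0.001, 0.0]
contact_force: [1.6, -0.5, 1.1]
opening: 0.464
grip_force: 31.4
```

Touching; release, rise, and back the hand off to the right (away from stand and loose things).

Request:
{"op": "servo_tool", "data": {
  "increments": [
    [0, 0, 0, 0, 0, 0, 0.75],
    [0, 0, 0, 0, 0, 0, 0.75],
    [0, 0, 0, 0, 0, 0, 0.75],
    [0, 0, 0, 0, 0, 0, 0.75],
    [0, 0, -0.5, 0, 0, 0, 0.75],
    [0, 0, -1, 0, 0, 0, 0.75],
    [0, 0, -1, 0, 0, 0, 0.75],
    [0, 0, -1, 0, 0, 0, 0.75]
  ]
}}

```text
time_s: 33.95
ee_pos: [0.4355, -0.2368, 0.2271]
ee_rot: [-0.652, 0.758, 0.0, -0.0]
contact_force: [2.8, -0.5, -0.6]
opening: 0.75
grip_force: 0.0
```

Request:
{"op": "servo_tool", "data": {
  "increments": [
    [0, -0.8, -0.5, 0, 0, 0, 0.75],
    [0, -0.8, -0.3, 0, 0, 0, 0.75],
    [0, -0.8, 0, 0, 0, 0, 0.75],
    [0, -0.8, 0, 0, 0, 0, 0.75],
    [0, -0.8, 0, 0, 0, 0, 0.75],
    [0, 0, 0, 0, 0, 0, 0.75],
    [0, 0, 0, 0, 0, 0, 0.75]
  ]
}}

```text
time_s: 34.65
ee_pos: [0.634, -0.2665, 0.2638]
ee_rot: [-0.653, 0.758, 0.001, -0.001]
contact_force: [-0.4, -0.4, 0.7]
opening: 0.75
grip_force: 0.0
```

```bash
python3 - <<'E'
from h import *
T=grab('top');S=grab('scene')
P={'amber':(.435,.097,.006),'white':(.4407,.1768,.006),'pipette':(.4463,.2566,.006),'roll':(.448,-.157,.024),'carton':(.4367,-.2366,.024)}
for o,p in P.items():
    M[o]=[q+[0,0,p[2]] for q in M[o]]
    for n,f in(('T',T),('S',S)):
        for d in ctrl.masks_of(o,f):
            if np.hypot(*(proj(f,[p[0],p[1],.05])-d['xy']))<25:
                print(o,n,*fit(o,[(f,d['mask'])],[*p[:2]]+([-.145] if o=='carton' else []),o=='carton'))
for o in('stand','pack'):
    for n,f in(('T',T),):
        for d in ctrl.masks_of(o,f)[:1]: print(o,*fit(o,[(f,d['mask'])],{'stand':(.4407,.1768,-.07),'pack':(.4425,-.197,-.145)}[o],True))
a=T['img'][150:340,130:480,::-1];b=S['img'][160:360,120:500,::-1]
o=np.vstack([cv2.resize(a,(560,304)),cv2.resize(b,(560,295))])
cv2.imwrite('pics/end.png',o);print(ctrl.observe()['time_s'],ctrl.observe()['ee_pos'])
E
```

```text
amber T [0.4371 0.0981] 0.13
amber S [0.4436 0.1076] 0.161
white T [0.4381 0.1792] 0.12
white S [0.4464 0.1903] 0.112
pipette S [0.4542 0.2703] 0.133
roll S [ 0.4508 -0.1531] 0.067
carton S [ 0.443  -0.2309 -0.1761] 0.09
35.35 [ 0.6338392  -0.26652543  0.26526191]
```

View pics/end.png

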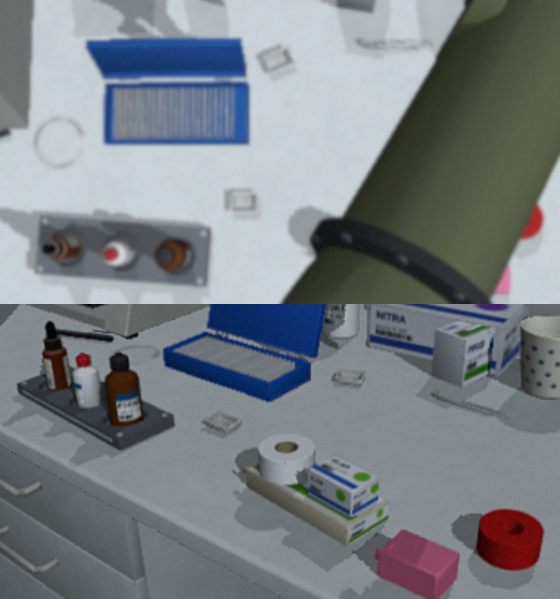

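The last picture shows the three bottles upright in their wells, with the roll and carton flat on the pack. The forceps are untouched and the hand is clear, so I am handing in.

```bash
python3 -c "
from cell import ctrl
print(ctrl.finish_job())"
```

```text
the job is handed in; nothing more can be done
None
```

I placed all five things as asked, checked them in the final camera images, and handed the job in at about 35 s; the hand-in gave no pass or fail result.

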